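Sort the honey jars and scale weights into their trays

TASK

Clear the honey counter: stand the loose large honey jar in the wooden tray that already holds a large jar, the two loose small jars in the tray that already holds a small jar, and both brass scale weights on the shallow wooden tray where the iron kilogram weight stands. Each must stand upright on the floor of its tray. It is glass full of honey: set the jars down rather than dropping them, never tip them over, and do not shove or knock over the jars already standing in the trays.

Things in the scene. Friction and masses are not known exactly. Their poses are not given: they have to be found in the camera images.
- large_jar_mid (a point): Honey jar: straight round glass, dark honey inside, white paper band, yellow screw lid; the large size, 64 mm in diameter over the glass (lid 62 mm), 112 mm high, about 500 g. The point is its centre, 56 mm above its underside; z points up its axis. Loose on the counter. Best gripped round the glass in its upper half.
- small_jar_a_mid (a point): Honey jar: straight round glass, dark honey inside, white paper band, yellow screw lid; the small size, 52 mm in diameter over the glass (lid 50 mm), 66 mm high, about 200 g. The point is its centre, 33 mm above its underside; z points up its axis. Loose on the counter.
- small_jar_b_mid (a point): Honey jar: straight round glass, dark honey inside, white paper band, yellow screw lid; another small one, the same as the first: 52 mm in diameter, 66 mm high, about 200 g. The point is its centre, 33 mm above its underside. Loose on the counter.
- weight_500_mid (a point): Brass 500 g scale weight: round body 44 mm in diameter and 34 mm high, then a neck, then a knob 28 mm in diameter; 60 mm high in all. The point is its centre, 30 mm above its underside; z points up its axis. Loose on the counter.
- weight_200_mid (a point): Brass 200 g scale weight: round body 32 mm in diameter and 25 mm high, then a neck, then a knob 21 mm in diameter; 42 mm high in all. The point is its centre, 21 mm above its underside; z points up its axis. Loose on the counter.
- large_tray: Open plywood tray for large jars, 216 mm (x) by 196 mm (y) outside, 200 by 180 mm inside, walls 36 mm high, inner floor 8 mm above the counter. The origin is the centre of its underside. Its x axis points away from its front (empty) side to the back, y along its width, z up. It is fixed to the counter. One large jar stands in its back half; the front half is empty.
- small_tray: Open plywood tray for small jars, of the same make and size as the other: 216 by 196 mm outside, 200 by 180 mm inside, walls 36 mm high, inner floor 8 mm above the counter. The origin is the centre of its underside. Its x axis points away from its front (empty) side to the back, y along its width, z up. It is fixed to the counter. One small jar stands in its back half; the front half is empty.
- weight_tray: Shallow wooden tray for scale weights, 216 by 196 mm outside, 200 by 180 mm inside, its lip 16 mm high, inner floor 8 mm above the counter. The origin is the centre of its underside. Its x axis points away from its front (empty) side to the back, y along its width, z up. It is fixed to the counter. A dark iron kilogram weight (56 mm in diameter, 80 mm high, knobbed) stands fixed in it, 55 mm behind the centre; the front half is empty.
- stock_large_mid (a point): Honey jar: straight round glass, dark honey inside, white paper band, yellow screw lid; the large size (64 mm in diameter, 112 mm high), already standing in the back half of the large jars' tray; it stays there. The point is its centre, 56 mm above its underside. It is loose.
- stock_small_mid (a point): Honey jar: straight round glass, dark honey inside, white paper band, yellow screw lid; the small size (52 mm in diameter, 66 mm high), already standing in the back half of the small jars' tray; it stays there. The point is its centre, 33 mm above its underside. It is loose.

How it is judged:
At the end, for the whole second after the job is handed in: The large jar in the large jars' tray, both small jars in the small jars' tray, both brass weights in the weight tray: upright within 0.15 rad on the tray floor (height within 8 mm), inside the walls, released, at rest; the two stock jars likewise still in their trays (x of large_jar_mid in the frame of large_tray between -0.1 and 0.1 m and y of large_jar_mid in the frame of large_tray between -0.09 and 0.09 m and z of large_jar_mid in the frame of large_tray between 0.056 and 0.072 m and angle between each of large_jar_mid, small_jar_a_mid, small_jar_b_mid, weight_500_mid, weight_200_mid, stock_large_mid, stock_small_mid's own z axis and vertical below 0.15 rad and linear speed of each of large_jar, small_jar_a, small_jar_b, weight_500, weight_200, stock_large, stock_small below 0.02 m/s and angular speed of each of large_jar, small_jar_a, small_jar_b, weight_500, weight_200, stock_large, stock_small below 0.2 rad/s and x of small_jar_a_mid in the frame of small_tray between -0.1 and 0.1 m and y of small_jar_a_mid in the frame of small_tray between -0.09 and 0.09 m and z of small_jar_a_mid in the frame of small_tray between 0.033 and 0.049 m and x of small_jar_b_mid in the frame of small_tray between -0.1 and 0.1 m and y of small_jar_b_mid in the frame of small_tray between -0.09 and 0.09 m and z of small_jar_b_mid in the frame of small_tray between 0.033 and 0.049 m and x of weight_500_mid in the frame of weight_tray between -0.1 and 0.1 m and y of weight_500_mid in the frame of weight_tray between -0.09 and 0.09 m and z of weight_500_mid in the frame of weight_tray between 0.03 and 0.046 m and x of weight_200_mid in the frame of weight_tray between -0.1 and 0.1 m and y of weight_200_mid in the frame of weight_tray between -0.09 and 0.09 m and z of weight_200_mid in the frame of weight_tray between 0.021 and 0.037 m and x of stock_large_mid in the frame of large_tray between -0.1 and 0.1 m and y of stock_large_mid in the frame of large_tray between -0.09 and 0.09 m and z of stock_large_mid in the frame of large_tray between 0.056 and 0.072 m and x of stock_small_mid in the frame of small_tray between -0.1 and 0.1 m and y of stock_small_mid in the frame of small_tray between -0.09 and 0.09 m and z of stock_small_mid in the frame of small_tray between 0.033 and 0.049 m); the robot touches nothing.
It fails at once if one of the jars being sorted is tipped over (leans more than 0.6 rad) (angle between any of large_jar_mid, small_jar_a_mid, small_jar_b_mid's own z axis and vertical above 0.6 rad).
It fails at once if one of the jars being sorted is dropped (falls untouched faster than 0.6 m/s, a drop of about 2 cm) ((contact force between large_jar and anything else below 0.05 N and linear speed of large_jar above 0.6 m/s) or (contact force between small_jar_a and anything else below 0.05 N and linear speed of small_jar_a above 0.6 m/s) or (contact force between small_jar_b and anything else below 0.05 N and linear speed of small_jar_b above 0.6 m/s)).
It fails at once if a jar that already stood in a tray is shoved more than 25 mm or knocked over (distance of any of stock_large_mid, stock_small_mid from where it was at the start of the episode above 0.025 m or angle between any of stock_large_mid, stock_small_mid's own z axis and vertical above 0.4 rad).
It also fails if it takes over 128 s, if anything falls off the work surface, if the arm or the gripper's body presses on something with over 40 N, if the wrist force passes 120 N, or if a joint passes its speed limit or range.

ROBOT

A 6-joint arm with a two-finger parallel gripper is mounted at the origin on the work surface. World frame = base frame: x ahead of the robot, y to its left, z up, the work surface at z = 0. Lengths are in m, angles in rad, forces in N, time in s.
With the tool pointing down it reaches from about 0.3 to 0.85 m from the base axis. Payload 5.4 kg.
Tool frame: the origin (TCP) lies at the very end of the fingers, on their centre line; the grasp point (between the pads) lies 19 mm behind it (r.hold_point_z is the distance from the TCP to the grasp point, in m); z points along the fingers, y is the line along which they close (so a half turn about z gives the same grasp; the last joint's range is limited). The gripper opens to 85 mm and grips with 20 to 120 N. Pads are 22 mm wide; open, the fingers measure 114 mm over their backs; the gripper's body (76 mm by 85 mm) begins 54 mm behind the grasp point. The pads swing forward as they close: fully open they stand 13 mm farther back than shut.
Start: joints at [-1.453, 0.158, 1.597, -0, 1.386, -0.21], TCP at [0.185, -0.544, 0.231] pointing down, gripper open.
Joint ranges: [-2.91, 2.91], [-0.94, 2.29], [0.18, 2.7], [-1.29, 4.43], [0.17, 2.64], [-3, 3]. Speed limits (rad/s): [2.57, 2.57, 3.14, 3.14, 3.14, 3.14].

INTERFACE

Orientations are given as a unit quaternion [w, x, y, z].
In Python, from rig import r gives the robot as it stands.
- The arm moves only by the tool move_arm, never from a script. Its argument "commands" is a list of rows, each a list of 3 entries, a list of its own where there are three numbers: the closure in counts, from 0 (fully open) to 255 (shut), then the shift along the tool's x, y, z in m, then the turn about the tool's z in rad. In form: [[gripper, [dx, dy, dz], spin], ...]. A call has 1 to 20 rows; each row shifts and turns the commanded pose from where the row before left it, along the tool's axes as they then stand; what a row does not reach is not made up. A row lasts 1/10 s, in which the tool goes at most 50 mm and 8.59 degrees, less where a joint would pass 70% of its speed; a pose out of reach is approached as far as the arm can. A call is refused whole if a number of a shift passes 0.05 or a number of a turn 0.15, either way. A call with a gripper value outside its range is refused whole. The fingers move at their own pace and stop on an object; "newtons" is the grip in N (left out, the last holds). Time passes only in rows, so rows that do not move let the fingers close. It gives the time, the measured TCP pose, the force, the opening and the grip force at its end, in the units of the state.
- r.sense(): the state, without advancing time (a new reading comes with each control period).
- r.grab_frame(name): name is "scene" or "side" or "wrist"; returns (picture, depth): 480x640x3 uint8, blue, green, red; 480x640 float32, m along the optical axis (not along the pixel's ray), 0 where there is no reading.
- r.get_calibration(name): a dict with "fx", "fy", "cx", "cy" (pixels), "extrinsics" (4x4, takes a point from world to camera coordinates). Camera axes: x right, y up, looking along -z (the intrinsics and any distortion apply to the point x, -y, -z); pixel columns grow to the right and rows downward; lengths in m; the calibration is good to about 2 mm. A picture is of the moment at which its call begins: read the wrist's pose just before it. get_calibration takes no time and is no camera call; for the wrist camera it gives the pose at the moment of the call.
- r.finish_job(): hands the job in; it is judged then, once.
Trained networks look in the newest picture that a camera, given by its name, has taken for a name from the list of things; names that differ only in an ending like _2 or _b are one class to them, and where a whole thing is asked for, a point or a joint stands for the part that bears it (a point fixed in the world has none). Each returns a list of dicts, best first, with "score" (0 to 1); they miss things now and then, are a little off and sometimes report something else, mostly with a low value. They report only what shows in the picture. A call takes as long as a camera call.
- r.search_frame(query, camera): "centre" ([row, column] in pixels, amid what is visible of it).
The state is a dict: "time": time; "joint_pos": joint angles; "qvel": joint speeds; "tau": joint torques, N m; "eef_pos": TCP position; "ee_rot": TCP orientation; "force": force on the tool from outside, world axes, zero at the start; "torque": the same for the moment, N m; "grip_width": finger opening in m; "grip_force": force on a finger pad.
Only numpy, scipy, OpenCV 4.12 (cv2) and the standard library are available. Lean on these libraries where they do the work, as an engineer would, in place of code of your own. Each camera call takes 0.05 s, during which the arm holds its last target. There are 200 camera calls.

## Working session

There is one attempt and no reset: what is moved stays moved. The work goes in short steps, Python scripts to look and compute and a tool call to move; the robot and the scene stay as the last step left them, time stands still between calls to the robot, and variables do not carry over. Pictures are saved under pics/ and viewed, at most 14 in all, crops included, and the job is handed in when it is done.

Besides the shell and the picture viewer there is one more tool, called after "Emit:" by a JSON object that holds its "method" and its "body", one argument or row to a line. move_arm: Moves the arm, as the interface text tells. Its arguments: {"type":"object","properties":{"commands":{"type":"array"},"newtons":{"type":"number"}},"required":["commands"]}

```bash
mkdir -p pics; ls; python3 - <<'E'
from rig import r
import cv2
s=r.sense();print(s)
for c in("scene","side"):
    p,d=r.grab_frame(c);cv2.imwrite(f"pics/{c}0.png",p)
    print(c,r.get_calibration(c),(d>0).mean())
    for q in("large_jar_mid","small_jar_a_mid","weight_500_mid","weight_200_mid","large_tray","small_tray","weight_tray"):
        print(q,[(x["score"],x["centre"]) for x in r.search_frame(q,c)][:5])
E
```

```text
pics
{'time': 0.0, 'joint_pos': array([-1.45312170e+00,  1.59087204e-01,  1.59823501e+00,  2.79270419e-05,
        1.38619959e+00, -2.10088143e-01]), 'qvel': array([ 1.40526088e-03, -1.73914713e-03,  2.88412943e-04,  8.01645146e-04,
       -1.84951853e-04, -1.76059139e-05]), 'tau': array([-2.28731944e-03, -3.96008670e+01, -3.31429732e+01, -3.79560215e-04,
        8.47988238e-03,  1.68520366e-06]), 'eef_pos': array([ 0.18502969, -0.54378139,  0.23029408]), 'ee_rot': array([-9.62912187e-04,  9.86601434e-01,  1.63146191e-01,  5.82632115e-05]), 'force': array([-0.1807154 ,  0.19055146, -1.02747774]), 'torque': array([-0.01760339, -0.07488954, -0.00245266]), 'grip_force': 0.0, 'grip_width': 0.08559981669986995}
scene {'fx': 433.85412851698925, 'fy': 433.85412851698925, 'cx': 325.0736258203399, 'cy': 242.8507304224561, 'extrinsics': array([[-0.40375417,  0.91485993,  0.00372486,  0.21405336],
       [-0.57183808, -0.25554264,  0.77955062,  0.23666438],
       [ 0.71413149,  0.31261679,  0.62632816, -1.20733471],
       [ 0.        ,  0.        ,  0.        ,  1.        ]])} 0.9960514322916
[... 275 characters left out ...]
.9, [369.5, 482.6])]
side {'fx': 457.6830450967455, 'fy': 457.6830450967455, 'cx': 316.96366523960717, 'cy': 243.49307106319037, 'extrinsics': array([[ 0.97259133, -0.23230405, -0.01004688, -0.49711453],
       [ 0.11757199,  0.45404378,  0.88318802, -0.11388388],
       [-0.20060643, -0.86016224,  0.46891149, -0.76723065],
       [ 0.        ,  0.        ,  0.        ,  1.        ]])} 0.9961197916666666
large_jar_mid [(0.91, [298.2, 270.1])]
small_jar_a_mid [(0.91, [209.9, 223.6]), (0.52, [237.2, 252.7])]
weight_500_mid [(0.91, [236.0, 250.5])]
weight_200_mid [(0.71, [393.4, 240.7])]
large_tray [(0.66, [265.6, 387.5])]
small_tray [(0.56, [382.5, 445.8])]
weight_tray [(0.94, [206.6, 332.6])]
```

View pics/scene0.png

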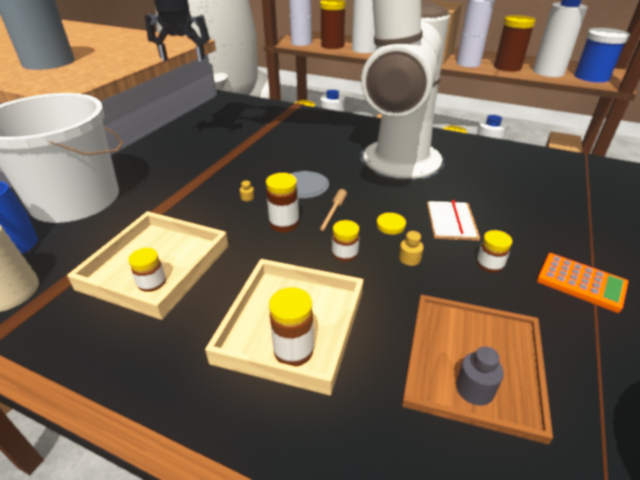

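View pics/side0.png

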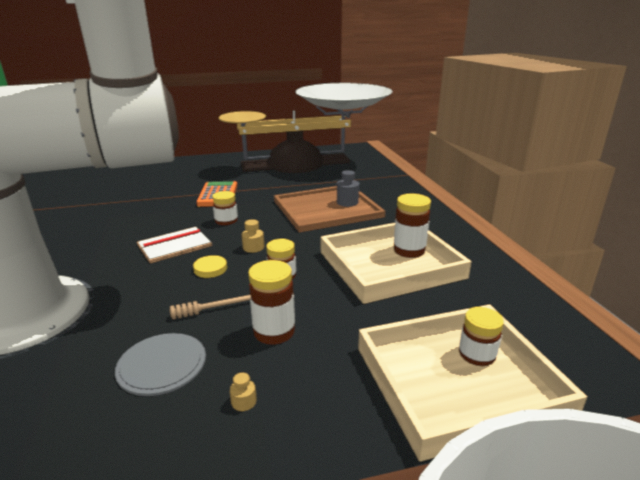

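The scene view shows the loose large jar at (row 200, col 282) and the small jars at (240, 345) and (251, 494). The weights are at (250, 411) and (192, 247). The small tray is at (260, 150), the large tray at (325, 290) and the weight tray at (365, 480). I'll measure them from the depth of both views.

```bash
cat > h.py <<'E'
from rig import r
import numpy as np, cv2
def cloud(cam, save=None):
    c=r.get_calibration(cam); p,d=r.grab_frame(cam)
    if save: cv2.imwrite(save,p)
    v,u=np.mgrid[:480,:640]
    P=np.stack([(u-c["cx"])/c["fx"]*d,-(v-c["cy"])/c["fy"]*d,-d],-1)
    E=c["extrinsics"]; W=(P-E[:3,3])@E[:3,:3]
    W[d<=0]=np.nan
    return p,W
def top(W,xy,rad,zmin=.012):
    Q=W.reshape(-1,3); m=(np.hypot(Q[:,0]-xy[0],Q[:,1]-xy[1])<rad)&(Q[:,2]>zmin)&(Q[:,2]<.2)
    Q=Q[m]
    if len(Q)<8: return None
    zt=np.percentile(Q[:,2],96)
    T=Q[Q[:,2]>zt-.005]
    (cx,cy),rr=cv2.minEnclosingCircle(T[:,:2].astype(np.float32))
    return [round(float(a),4) for a in (cx,cy,rr,zt,len(T))]
E
python3 - <<'E'
from h import *
seeds=dict(L=(199,281),SA=(240,345),SB=(251,494),W5=(248,411),W2=(192,247),stL=(325,291),stS=(268,149),kg=(370,481))
C={c:cloud(c)[1] for c in("scene","side")}
S=C["scene"]
for c in C:
    W=C[c].reshape(-1,3);m=(abs(W[:,0]-.4)<.3)&(abs(W[:,1])<.5);print(c,"table z",np.nanpercentile(W[m,2],[10,30,50]))
for k,(v,u) in seeds.items():
    g=np.nanmedian(S[v-3:v+4,u-3:u+4].reshape(-1,3),0)
    print(k,g.round(3),*[top(C[c],g[:2],.05,.02) for c in C])
for k,(v,u),z0,z1 in(("smallT",(257,157),.028,.042),("largeT",(325,272),.028,.042),("weightT",(369,483),.012,.022)):
    g=np.nanmedian(S[v-3:v+4,u-3:u+4].reshape(-1,3),0)
    for c in C:
        Q=C[c].reshape(-1,3);q=Q[(np.hypot(*(Q[:,:2]-g[:2]).T)<.17)&(Q[:,2]>z0)&(Q[:,2]<z1)]
        H,xe,ye=np.histogram2d(q[:,0],q[:,1],bins=60)
        print(k,c,g.round(3),len(q),cv2.minAreaRect(q[:,:2].astype(np.float32)*1000))
E
```

```text
scene table z [-0.00052443  0.00052211  0.00174218]
side table z [-0.00212731 -0.00127554 -0.00028345]
L [ 0.436 -0.14   0.085] [0.4104, -0.1512, 0.0308, 0.1135, 350.0] [0.4052, -0.1547, 0.0312, 0.1117, 550.0]
SA [0.47  0.015 0.053] [0.448, 0.0067, 0.026, 0.0678, 336.0] [0.4425, 0.0058, 0.026, 0.0656, 297.0]
SB [0.383 0.282 0.049] [0.3608, 0.282, 0.0267, 0.0676, 363.0] [0.3562, 0.2809, 0.0263, 0.0652, 163.0]
W5 [0.418 0.134 0.035] [0.4083, 0.1332, 0.0149, 0.0607, 114.0] [0.4039, 0.129, 0.0144, 0.0584, 83.0]
W2 [ 0.359 -0.277  0.024] [0.3499, -0.2829, 0.0102, 0.0434, 40.0] [0.3443, -0.2856, 0.0111, 0.0414, 176.0]
stL [0.737 0.039 0.102] [0.7126, 0.0265, 0.031, 0.1216, 1018.0] [0.71, 0.0257, 0.0307, 0.1192, 239.0]
stS [ 0.693 -0.264  0.063] [0.6822, -0.2839, 0.0263, 0.0758, 446.0] [0.6765, -0.286, 0.0257, 0.0737, 676.0]
kg [0.675 0.296 0.063] [0.6641, 0.2989, 0.0165, 0.0889, 382.0] [0.6567, 0.295, 0.0161, 0.0857, 57.0]
smallT scene [ 0.671 -0.264  0.071] 2431 ((633.0916748046875, -255.71600341796875), (218.9298858642578, 320.0365295410156), 2.103806972503662)
smallT side [ 0.671 -0.264  0.071] 3437 ((628.5927124023438, -257.525634765625), (218.09547424316406, 321.6468811035156), 3.018460750579834)
largeT scene [0.737 0.008 0.088] 2323 ((682.1897583007812, -1.3409423828125), (176.2579803466797, 197.30946350097656), 8.011605262756348)
largeT side [0.737 0.008 0.088] 1127 ((679.4682006835938, -1.9338836669921875), (170.10105895996094, 201.67941284179688), 8.666584014892578)
weightT scene [0.679 0.298 0.075] 2383 ((613.556640625, 292.0385437011719), (209.5663604736328, 196.37274169921875), 7.621218204498291)
weightT side [0.679 0.298 0.075] 409 ((625.2312622070312, 292.9884033203125), (177.8560333251953, 202.65432739257812), 7.4684858322143555)
```

```bash
python3 - <<'E'
from h import *
from scipy.optimize import least_squares
C={c:cloud(c)[1] for c in("scene","side")}
for k,g,z0,z1 in(("smallT",(.63,-.27),.030,.042),("largeT",(.675,.0),.030,.042),("weightT",(.61,.29),.012,.022)):
    for c in C:
        Q=C[c].reshape(-1,3);q=Q[(abs(Q[:,0]-g[0])<.135)&(abs(Q[:,1]-g[1])<.125)&(Q[:,2]>z0)&(Q[:,2]<z1)]
        def loc(p): 
            d=q[:,:2]-p[:2];cs,s=np.cos(p[2]),np.sin(p[2]);return d[:,0]*cs+d[:,1]*s,-d[:,0]*s+d[:,1]*cs
        def f(p):
            x,y=loc(p);a=abs(x)-.104;b=abs(y)-.094
            return np.where((a>0)|(b>0),np.hypot(np.maximum(a,0),np.maximum(b,0)),np.maximum(a,b))
        best=min((least_squares(f,[*g,t],loss="soft_l1",f_scale=.004) for t in(-.2,-.1,0,.1,.2)),key=lambda s:s.cost)
        fl=Q[np.hypot(*(Q[:,:2]-best.x[:2]).T)<.03][:,2]
        print(k,c,len(q),best.x.round(4),"med|res|",np.median(abs(f(best.x))).round(4),"floor z",np.nanpercentile(fl,[20,50]).round(4))
E
```

```text
smallT scene 1591 [ 0.6365 -0.3155  0.0416] med|res| 0.0028 floor z [0.0078 0.0087]
smallT side 2332 [ 0.6299 -0.3204  0.0392] med|res| 0.0023 floor z [0.006  0.0066]
largeT scene 2853 [ 0.6616 -0.0031  0.1397] med|res| 0.0027 floor z [0.1197 0.1203]
largeT side 1447 [ 0.6539 -0.0076  0.1394] med|res| 0.0023 floor z [0.0057 0.0065]
weightT scene 3077 [0.6097 0.291  0.1325] med|res| 0.0026 floor z [0.0076 0.0083]
weightT side 592 [0.6018 0.2883 0.1297] med|res| 0.0032 floor z [0.0053 0.0059]
```

Emit:
{"method": "move_arm", "body": {
  "commands": [
    [0, [0, 0, 0], 0.11],
    [0, [0, 0, 0], 0.11],
    [0, [0, 0, 0], 0.108],
    [0, [0.02, -0.035, -0.002], 0],
    [0, [0.02, -0.035, -0.002], 0],
    [0, [0.02, -0.035, -0.002], 0],
    [0, [0.02, -0.035, -0.002], 0],
    [0, [0.02, -0.035, -0.002], 0],
    [0, [0.02, -0.035, -0.002], 0],
    [0, [0.02, -0.035, -0.002], 0],
    [0, [0.02, -0.035, -0.002], 0],
    [0, [0.02, -0.035, -0.002], 0],
    [0, [0.02, -0.035, -0.002], 0],
    [0, [0.023, -0.041, 0], 0],
    [0, [0, 0, 0], 0],
    [0, [0, 0, 0], 0]
  ],
  "newtons": 50
}}

```text
time: 2.6
eef_pos: [0.4084, -0.1528, 0.2514]
ee_rot: [0.0, 1.0, 0.001, -0.0]
force: [-0.4, 0.8, 0.0]
grip_width: 0.0854
grip_force: 0.0
```

```bash
python3 - <<'E'
from h import *
s=r.sense();print(s["joint_pos"].round(2))
p,W=cloud("wrist","pics/w1.png")
print(top(W,(.408,-.153),.05,.02),top(W,(.4455,.006),.05,.02),top(W,(.347,-.284),.05,.02))
print(np.linalg.inv(r.get_calibration("wrist")["extrinsics"]).round(3))
E
```

```text
[-0.64 -0.23  1.94 -0.    1.44  0.93]
[0.4064, -0.1525, 0.0311, 0.1143, 5264.0] [0.4454, 0.0074, 0.0252, 0.0682, 2905.0] [0.3474, -0.2842, 0.0104, 0.0435, 362.0]
[[ 0.001  0.966  0.259  0.472]
 [-1.     0.001  0.001 -0.153]
 [ 0.001 -0.259  0.966  0.395]
 [ 0.     0.     0.     1.   ]]
```

View pics/w1.png

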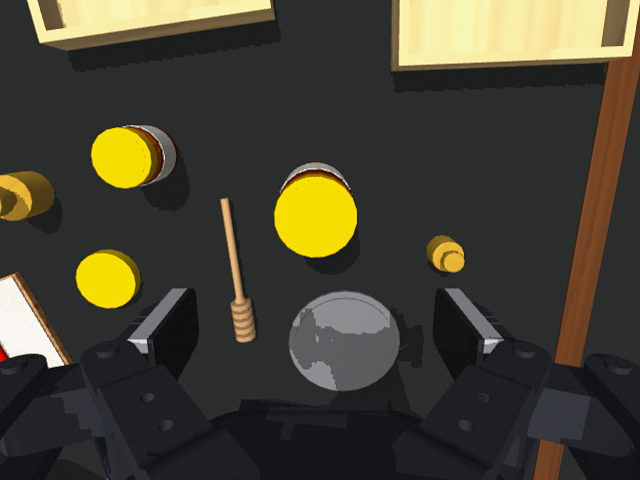

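The wrist view shows the large lid centred between the fingers at (215, 316), the nearer small jar at (157, 125) and the 200 g weight at (258, 450). All three match the averages of the two fixed cameras. I'll descend and grip.

Emit:
{"method": "move_arm", "body": {
  "commands": [
    [0, [-0.001, 0, 0.04], 0],
    [0, [0, 0, 0.04], 0],
    [0, [0, 0, 0.04], 0],
    [0, [0, 0, 0.04], 0],
    [0, [0, 0, 0.02], 0],
    [0, [0, 0, 0.011], 0],
    [0, [0, 0, 0], 0],
    [255, [0, 0, 0], 0],
    [255, [0, 0, 0], 0],
    [255, [0, 0, 0], 0],
    [255, [0, 0, 0], 0],
    [255, [0, 0, 0], 0],
    [255, [0, 0, 0], 0],
    [255, [0, 0, -0.005], 0],
    [255, [0, 0, -0.01], 0],
    [255, [0, 0, 0], 0]
  ]
}}

```text
time: 4.25
eef_pos: [0.4081, -0.1541, 0.0769]
ee_rot: [0.001, 1.0, -0.0, 0.001]
force: [1.6, -0.4, -4.4]
grip_width: 0.0625
grip_force: 55.7
```

Emit:
{"method": "move_arm", "body": {
  "commands": [
    [255, [0, 0, -0.03], 0],
    [255, [0, 0, -0.04], 0],
    [255, [0, 0, -0.04], 0],
    [255, [0.02, -0.013, -0.013], 0],
    [255, [0.026, -0.017, 0], 0],
    [255, [0.026, -0.017, 0], 0],
    [255, [0.026, -0.017, 0], 0],
    [255, [0.026, -0.017, 0], 0],
    [255, [0.026, -0.017, 0], 0],
    [255, [0.026, -0.017, 0], 0],
    [255, [0.02, -0.013, 0], 0],
    [255, [0.011, -0.005, 0], 0],
    [255, [0, 0, 0], 0],
    [255, [0, 0, 0.03], 0],
    [255, [0, 0, 0.03], 0],
    [255, [0, 0, 0.03], 0],
    [255, [0, 0, 0.02], 0],
    [255, [0, 0, 0.012], 0],
    [255, [0, 0, 0], 0],
    [255, [0, 0, 0], 0]
  ]
}}

```text
time: 6.25
eef_pos: [0.6147, -0.0208, 0.0773]
ee_rot: [0.0, 1.0, -0.0, 0.001]
force: [0.6, -0.2, -4.3]
grip_width: 0.0624
grip_force: 57.8
```

Emit:
{"method": "move_arm", "body": {
  "commands": [
    [255, [0, 0, 0.003], 0],
    [255, [0, 0, 0.003], 0],
    [255, [0, 0, 0.0015], 0],
    [255, [0, 0, 0], 0],
    [255, [0, 0, 0], 0]
  ]
}}

```text
time: 6.75
eef_pos: [0.6152, -0.0206, 0.0703]
ee_rot: [0.0, 1.0, -0.0, 0.001]
force: [-1.5, 1.1, 5.6]
grip_width: 0.0626
grip_force: 58.3
```

Emit:
{"method": "move_arm", "body": {
  "commands": [
    [0, [0, 0, 0], 0],
    [0, [0, 0, 0], 0],
    [0, [0, 0, 0], 0],
    [0, [0, 0, -0.02], 0],
    [0, [0, 0, -0.04], 0],
    [0, [0, 0, -0.04], 0],
    [0, [0, 0, -0.04], 0],
    [0, [-0.03, -0.005, 0], 0],
    [0, [-0.035, -0.006, 0], 0],
    [0, [-0.035, -0.006, 0], 0],
    [0, [-0.035, -0.006, 0], 0],
    [0, [-0.035, -0.004, 0], 0],
    [0, [0, 0, 0], 0],
    [0, [0, 0, 0.04], 0],
    [0, [0, 0, 0.04], 0],
    [0, [0, 0, 0.04], 0],
    [0, [0, 0, 0.03], 0],
    [0, [0, 0, 0.024], 0],
    [0, [0, 0, 0], 0],
    [0, [0, 0, 0], 0]
  ]
}}

```text
time: 8.75
eef_pos: [0.4448, 0.0064, 0.0352]
ee_rot: [-0.0, 1.0, -0.0, 0.0]
force: [0.1, -0.6, 0.1]
grip_width: 0.0853
grip_force: 0.0
```

Emit:
{"method": "move_arm", "body": {
  "commands": [
    [255, [0, 0, 0], 0],
    [255, [0, 0, 0], 0],
    [255, [0, 0, 0], 0],
    [255, [0, 0, 0], 0],
    [255, [0, 0, 0], 0],
    [255, [0, 0, 0], 0],
    [255, [0, 0, 0], 0],
    [255, [0, 0, -0.005], 0],
    [255, [0, 0, -0.01], 0],
    [255, [0, 0, -0.03], 0],
    [255, [0, 0, -0.04], 0],
    [255, [0, 0, -0.04], 0],
    [255, [0, 0, -0.04], 0],
    [255, [0, 0, 0], 0]
  ]
}}

```text
time: 10.15
eef_pos: [0.448, 0.0056, 0.2069]
ee_rot: [0.002, 1.0, -0.0, 0.006]
force: [0.4, 0.6, -2.0]
grip_width: 0.0494
grip_force: 52.6
```

Emit:
{"method": "move_arm", "body": {
  "commands": [
    [255, [0.007, 0.016, 0], 0],
    [255, [0.013, 0.034, 0], 0],
    [255, [0.013, 0.034, 0], 0],
    [255, [0.013, 0.034, 0], 0],
    [255, [0.013, 0.034, 0], 0],
    [255, [0.013, 0.034, 0], 0],
    [255, [0.013, 0.034, 0], 0],
    [255, [0.013, 0.034, 0], 0],
    [255, [0.013, 0.034, 0], 0],
    [255, [0.013, 0.034, 0], 0],
    [255, [0.013, 0.034, 0], 0],
    [255, [0.008, 0.015, 0], 0],
    [255, [0, 0, 0], 0],
    [255, [0, 0, 0], 0]
  ]
}}

```text
time: 11.55
eef_pos: [0.5886, -0.3637, 0.1989]
ee_rot: [-0.001, 1.0, -0.0, -0.001]
force: [-0.0, 0.2, -1.8]
grip_width: 0.049
grip_force: 52.5
```

Emit:
{"method": "move_arm", "body": {
  "commands": [
    [255, [0, 0, 0.03], 0],
    [255, [0, 0, 0.04], 0],
    [255, [0, 0, 0.04], 0],
    [255, [0, 0, 0.025], 0],
    [255, [0, 0, 0.013], 0],
    [255, [0, 0, 0], 0],
    [255, [0, 0, 0.003], 0],
    [255, [0, 0, 0.003], 0],
    [255, [0, 0, 0], 0],
    [255, [0, 0, 0], 0]
  ]
}}

```text
time: 12.55
eef_pos: [0.5896, -0.3648, 0.0468]
ee_rot: [0.0, 1.0, -0.0, 0.001]
force: [-0.1, -0.1, -1.6]
grip_width: 0.0491
grip_force: 52.6
```

Emit:
{"method": "move_arm", "body": {
  "commands": [
    [255, [0, 0, 0.002], 0],
    [255, [0, 0, 0.0015], 0],
    [255, [0, 0, 0], 0],
    [255, [0, 0, 0], 0]
  ]
}}

```text
time: 12.95
eef_pos: [0.5897, -0.365, 0.0448]
ee_rot: [0.001, 1.0, -0.0, 0.0]
force: [-3.8, 2.4, 8.1]
grip_width: 0.0489
grip_force: 53.8
```

Emit:
{"method": "move_arm", "body": {
  "commands": [
    [0, [0, 0, 0], 0],
    [0, [0, 0, 0], 0],
    [0, [0, 0, 0], 0],
    [0, [0, 0, -0.02], 0],
    [0, [0, 0, -0.05], 0],
    [0, [0, 0, -0.05], 0],
    [0, [0, 0, -0.05], 0]
  ]
}}

```text
time: 13.65
eef_pos: [0.5889, -0.3643, 0.2138]
ee_rot: [-0.0, 1.0, -0.0, -0.0]
force: [0.4, -1.2, -1.3]
grip_width: 0.0855
grip_force: 0.0
```

Emit:
{"method": "move_arm", "body": {
  "commands": [
    [0, [-0.014, -0.04, 0], 0],
    [0, [-0.014, -0.04, 0], 0],
    [0, [-0.014, -0.04, 0], 0],
    [0, [-0.014, -0.04, 0], 0],
    [0, [-0.014, -0.04, 0], 0],
    [0, [-0.014, -0.04, 0], 0],
    [0, [-0.014, -0.04, 0], 0],
    [0, [-0.014, -0.04, 0], 0],
    [0, [-0.014, -0.04, 0], 0],
    [0, [-0.014, -0.04, 0], 0],
    [0, [-0.014, -0.04, 0], 0],
    [0, [-0.014, -0.04, 0], 0],
    [0, [-0.014, -0.04, 0], 0],
    [0, [-0.014, -0.04, 0], 0],
    [0, [-0.018, -0.043, 0], 0],
    [0, [-0.018, -0.043, 0], 0],
    [0, [0, 0, 0], 0],
    [0, [0, 0, 0], 0]
  ]
}}

```text
time: 15.45
eef_pos: [0.3567, 0.2822, 0.2122]
ee_rot: [0.0, 1.0, 0.001, 0.0]
force: [0.3, -0.0, 0.0]
grip_width: 0.0851
grip_force: 0.0
```

```bash
python3 - <<'E'
from h import *
print(r.sense()["joint_pos"].round(2))
p,W=cloud("wrist")
print(top(W,(.3585,.2815),.05,.02),top(W,(.406,.131),.05,.02))
p,W=cloud("side","pics/side1.png")
print(top(W,(.59,-.365),.05,.045),top(W,(.615,-.021),.05,.045),top(W,(.679,-.285),.05,.045),top(W,(.711,.026),.05,.045))
E
```

```text
[ 0.4  -0.15  1.94 -0.    1.35  1.97]
[0.3591, 0.2831, 0.0251, 0.0684, 3310.0] [0.4066, 0.1331, 0.0143, 0.0616, 1136.0]
[0.5868, -0.3665, 0.026, 0.0739, 1085.0] [0.6116, -0.0218, 0.0321, 0.1192, 441.0] [0.6762, -0.2863, 0.0257, 0.0738, 711.0] [0.7074, 0.0234, 0.0317, 0.1191, 366.0]
```

View pics/side1.png

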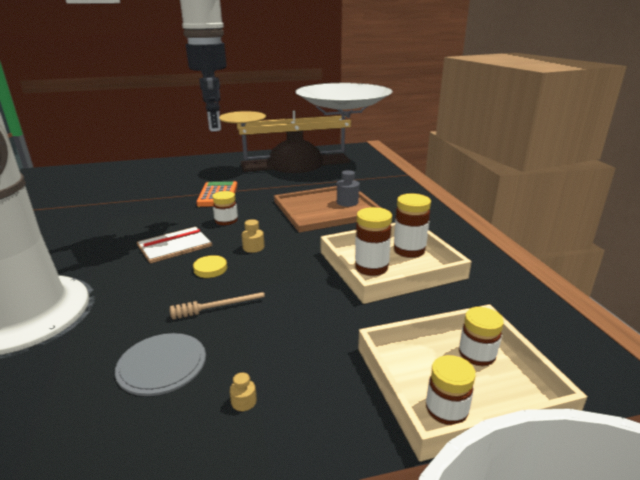

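The picture shows the large jar upright in its tray at (242, 373) and small jar A upright in its tray at (390, 450). The stock jars have not moved. Next is small jar B.

Emit:
{"method": "move_arm", "body": {
  "commands": [
    [0, [0.002, 0, 0.04], 0],
    [0, [0, 0, 0.04], 0],
    [0, [0, 0, 0.04], 0],
    [0, [0, 0, 0.035], 0],
    [0, [0, 0, 0.021], 0],
    [0, [0, 0, 0], 0],
    [255, [0, 0, 0], 0],
    [255, [0, 0, 0], 0],
    [255, [0, 0, 0], 0],
    [255, [0, 0, 0], 0],
    [255, [0, 0, 0], 0],
    [255, [0, 0, 0], 0],
    [255, [0, 0, 0], 0],
    [255, [0, 0, -0.005], 0],
    [255, [0, 0, -0.01], 0],
    [255, [0, 0, -0.03], 0],
    [255, [0, 0, -0.04], 0],
    [255, [0, 0, -0.04], 0],
    [255, [0, 0, -0.04], 0],
    [255, [0, 0, 0], 0]
  ]
}}

```text
time: 17.55
eef_pos: [0.3629, 0.2832, 0.2086]
ee_rot: [-0.003, 1.0, 0.0, 0.006]
force: [1.8, 1.3, -2.7]
grip_width: 0.0492
grip_force: 52.7
```

Emit:
{"method": "move_arm", "body": {
  "commands": [
    [255, [0.008, 0.02, 0], 0],
    [255, [0.015, 0.036, 0], 0],
    [255, [0.015, 0.036, 0], 0],
    [255, [0.015, 0.036, 0], 0],
    [255, [0.015, 0.036, 0], 0],
    [255, [0.015, 0.036, 0], 0],
    [255, [0.015, 0.036, 0], 0],
    [255, [0.015, 0.036, 0], 0],
    [255, [0.015, 0.036, 0], 0],
    [255, [0.015, 0.036, 0], 0],
    [255, [0.015, 0.036, 0], 0],
    [255, [0.015, 0.036, 0], 0],
    [255, [0.015, 0.036, 0], 0],
    [255, [0.015, 0.036, 0], 0],
    [255, [0.015, 0.036, 0], 0],
    [255, [0.015, 0.036, 0], 0],
    [255, [0, 0, 0], 0],
    [255, [0, 0, 0], 0]
  ]
}}

```text
time: 19.35
eef_pos: [0.5915, -0.2785, 0.2]
ee_rot: [-0.001, 1.0, -0.001, -0.001]
force: [-0.4, -0.1, -1.2]
grip_width: 0.0492
grip_force: 52.8
```

Emit:
{"method": "move_arm", "body": {
  "commands": [
    [255, [0, 0, 0.03], 0],
    [255, [0, 0, 0.04], 0],
    [255, [0, 0, 0.03], 0],
    [255, [0, 0, 0], 0],
    [255, [0, 0, 0], 0]
  ]
}}

```text
time: 19.85
eef_pos: [0.5919, -0.2773, 0.1017]
ee_rot: [-0.0, 1.0, 0.0, -0.0]
force: [0.8, -0.7, -1.6]
grip_width: 0.049
grip_force: 52.8
```

Emit:
{"method": "move_arm", "body": {
  "commands": [
    [255, [-0.005, 0, 0.03], 0],
    [255, [0, 0, 0.02], 0],
    [255, [0, 0, 0.003], 0],
    [255, [0, 0, 0], 0],
    [255, [0, 0, 0.002], 0],
    [255, [0, 0, 0.0015], 0],
    [255, [0, 0, 0], 0],
    [255, [0, 0, 0], 0]
  ]
}}

```text
time: 20.65
eef_pos: [0.5884, -0.2793, 0.0468]
ee_rot: [0.001, 1.0, -0.0, 0.001]
force: [-0.4, -0.5, 4.6]
grip_width: 0.049
grip_force: 53.5
```

Emit:
{"method": "move_arm", "body": {
  "commands": [
    [255, [0, 0, 0.0005], 0],
    [55, [0, 0, 0], 0],
    [55, [0, 0, 0], 0],
    [55, [0, 0, 0], 0],
    [55, [0, 0, -0.01], 0],
    [55, [0, 0, -0.03], 0],
    [55, [0, 0, -0.04], 0],
    [55, [0, 0, -0.04], 0],
    [0, [0, 0, -0.03], 0],
    [0, [-0.03, 0, 0], 0],
    [0, [-0.035, 0, 0], 0],
    [0, [-0.035, 0, 0], 0],
    [0, [-0.035, 0, 0], 0],
    [0, [-0.035, 0, 0], 0],
    [0, [-0.035, 0, 0], 0],
    [0, [-0.036, 0.005, 0], 0],
    [0, [0, 0, 0], 0],
    [0, [0, 0, 0], 0]
  ]
}}

```text
time: 22.45
eef_pos: [0.3461, -0.2837, 0.195]
ee_rot: [0.001, 1.0, -0.001, 0.001]
force: [-0.2, -0.5, 0.6]
grip_width: 0.0851
grip_force: 0.0
```

```bash
python3 - <<'E'
from h import *
print(r.sense()["joint_pos"].round(2))
p,W=cloud("wrist","pics/w2.png")
print(top(W,(.347,-.284),.05,.02))
p,W=cloud("side")
print(top(W,(.588,-.279),.04,.045))
E
```

```text
[-0.96 -0.15  1.98  0.    1.31  0.61]
[0.3469, -0.2846, 0.0106, 0.0436, 541.0]
[0.5834, -0.2808, 0.0258, 0.0738, 751.0]
```

View pics/w2.png

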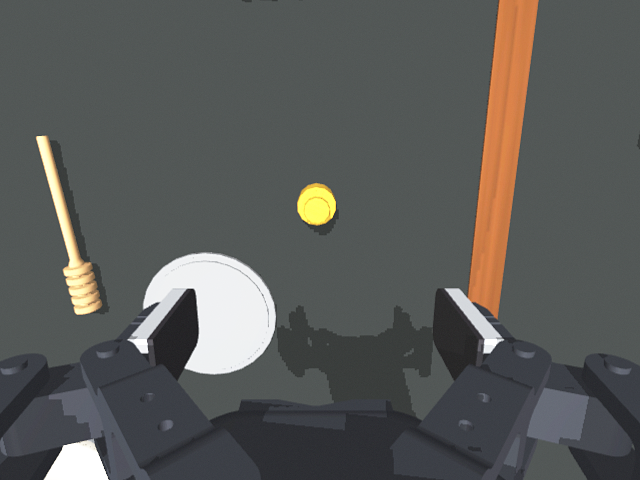

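The 200 g weight sits centred between the fingers at (205, 317). The steel disc at (315, 208) is clear of the finger paths, so I'll descend.

Emit:
{"method": "move_arm", "body": {
  "commands": [
    [0, [0.001, 0.001, 0.04], 0],
    [0, [0, 0, 0.04], 0],
    [0, [0, 0, 0.04], 0],
    [0, [0, 0, 0.04], 0],
    [0, [0, 0, 0.02], 0],
    [0, [0, 0, 0.01], 0],
    [0, [0, 0, 0], 0],
    [255, [0, 0, 0], 0],
    [255, [0, 0, 0], 0],
    [255, [0, 0, 0], 0],
    [255, [0, 0, 0], 0],
    [255, [0, 0, 0], 0],
    [255, [0, 0, 0], 0],
    [255, [0, 0, 0], 0],
    [255, [0, 0, 0], 0],
    [255, [0, 0, -0.005], 0],
    [255, [0, 0, -0.01], 0],
    [255, [0, 0, 0], 0]
  ]
}}

```text
time: 24.35
eef_pos: [0.3478, -0.2854, 0.0208]
ee_rot: [0.001, 1.0, -0.0, 0.001]
force: [0.4, 0.7, -1.9]
grip_width: 0.0301
grip_force: 49.6
```

Emit:
{"method": "move_arm", "body": {
  "commands": [
    [255, [0, 0, -0.03], 0],
    [255, [0, 0, -0.05], 0],
    [255, [0, 0, -0.05], 0],
    [255, [0, 0, -0.05], 0],
    [255, [0.009, -0.02, 0], 0],
    [255, [0.015, -0.036, 0], 0],
    [255, [0.015, -0.036, 0], 0],
    [255, [0.015, -0.036, 0], 0],
    [255, [0.015, -0.036, 0], 0],
    [255, [0.015, -0.036, 0], 0],
    [255, [0.015, -0.036, 0], 0],
    [255, [0.015, -0.036, 0], 0],
    [255, [0.015, -0.036, 0], 0],
    [255, [0.015, -0.036, 0], 0],
    [255, [0.015, -0.036, 0], 0],
    [255, [0.015, -0.036, 0], 0],
    [255, [0.015, -0.036, 0], 0],
    [255, [0.015, -0.036, 0], 0],
    [255, [0.015, -0.036, 0], 0],
    [255, [0, 0, 0], 0]
  ]
}}

```text
time: 26.35
eef_pos: [0.5666, 0.2434, 0.1986]
ee_rot: [-0.001, 1.0, 0.002, -0.0]
force: [-0.5, -0.8, -2.5]
grip_width: 0.0302
grip_force: 50.3
```

Emit:
{"method": "move_arm", "body": {
  "commands": [
    [255, [0, -0.006, 0.03], 0],
    [255, [0, 0, 0.04], 0],
    [255, [0, 0, 0.03], 0],
    [255, [0, 0, 0], 0],
    [255, [0, 0, 0], 0]
  ]
}}

```text
time: 26.85
eef_pos: [0.5661, 0.2452, 0.0996]
ee_rot: [0.0, 1.0, -0.0, -0.0]
force: [-0.4, 0.4, -1.4]
grip_width: 0.0301
grip_force: 50.3
```

Emit:
{"method": "move_arm", "body": {
  "commands": [
    [255, [0, 0, 0.04], 0],
    [255, [0, 0, 0.03], 0],
    [255, [0, 0, 0.0115], 0],
    [255, [0, 0, 0], 0],
    [255, [0, 0, 0.003], 0],
    [255, [0, 0, 0], 0],
    [255, [0, 0, 0], 0]
  ]
}}

```text
time: 27.55
eef_pos: [0.5676, 0.2459, 0.0166]
ee_rot: [-0.0, 1.0, -0.0, 0.001]
force: [0.1, 0.2, -2.0]
grip_width: 0.0304
grip_force: 50.3
```

Emit:
{"method": "move_arm", "body": {
  "commands": [
    [255, [0, 0, 0.002], 0],
    [255, [0, 0, 0.0015], 0],
    [255, [0, 0, 0], 0],
    [255, [0, 0, 0], 0]
  ]
}}

```text
time: 27.95
eef_pos: [0.5672, 0.2458, 0.0135]
ee_rot: [-0.0, 1.0, 0.0, 0.001]
force: [-3.4, -1.5, 9.7]
grip_width: 0.0301
grip_force: 51.7
```

Emit:
{"method": "move_arm", "body": {
  "commands": [
    [110, [0, 0, 0], 0],
    [110, [0, 0, 0], 0],
    [110, [0, 0, 0], 0],
    [110, [0, 0, -0.01], 0],
    [110, [0, 0, -0.04], 0],
    [110, [0, 0, -0.05], 0],
    [0, [0, 0, -0.05], 0],
    [0, [0, 0, -0.03], 0],
    [0, [-0.03, 0.02, 0], 0],
    [0, [-0.03, 0.02, 0], 0],
    [0, [-0.03, 0.022, 0], 0],
    [0, [-0.03, 0.022, 0], 0],
    [0, [-0.04, 0.03, 0], 0],
    [0, [0, 0, 0], 0],
    [0, [0, 0, 0], 0]
  ]
}}

```text
time: 29.45
eef_pos: [0.4059, 0.1313, 0.1919]
ee_rot: [-0.0, 1.0, -0.001, 0.001]
force: [-0.2, -0.5, 0.5]
grip_width: 0.085
grip_force: 0.0
```

```bash
python3 - <<'E'
from h import *
p,W=cloud("wrist","pics/w3.png")
print(top(W,(.4065,.132),.05,.02))
p,W=cloud("scene")
print(top(W,(.567,.246),.04,.025))
E
```

```text
[0.4063, 0.133, 0.014, 0.0616, 1110.0]
[0.5691, 0.2454, 0.0105, 0.0511, 112.0]
```

View pics/w3.png

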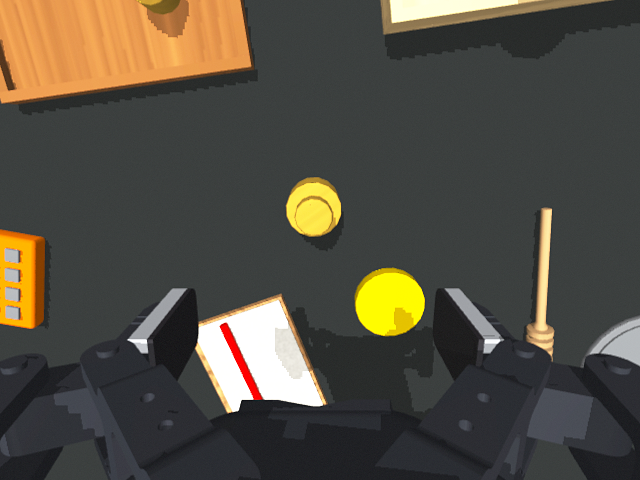

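The 500 g weight is centred at (207, 314). The spare lid at (302, 390) and the notebook are clear of the fingers.

Emit:
{"method": "move_arm", "body": {
  "commands": [
    [0, [0, -0.001, 0.04], 0],
    [0, [0, 0, 0.04], 0],
    [0, [0, 0, 0.04], 0],
    [0, [0, 0, 0.04], 0],
    [0, [0, 0, 0.018], 0],
    [0, [0, 0, 0.006], 0],
    [0, [0, 0, 0], 0],
    [255, [0, 0, 0], 0],
    [255, [0, 0, 0], 0],
    [255, [0, 0, 0], 0],
    [255, [0, 0, 0], 0],
    [255, [0, 0, 0], 0],
    [255, [0, 0, 0], 0],
    [255, [0, 0, 0], 0],
    [255, [0, 0, 0], 0],
    [255, [0, 0, -0.005], 0],
    [255, [0, 0, -0.01], 0],
    [255, [0, 0, 0], 0]
  ]
}}

```text
time: 31.35
eef_pos: [0.4071, 0.1326, 0.0235]
ee_rot: [-0.0, 1.0, -0.0, 0.001]
force: [0.6, -0.1, -4.9]
grip_width: 0.0426
grip_force: 51.7
```

Emit:
{"method": "move_arm", "body": {
  "commands": [
    [255, [0, 0, -0.03], 0],
    [255, [0, 0, -0.05], 0],
    [255, [0, 0, -0.05], 0],
    [255, [0, 0, -0.03], 0],
    [255, [0.015, -0.016, 0], 0],
    [255, [0.019, -0.025, 0], 0],
    [255, [0.019, -0.025, 0], 0],
    [255, [0.019, -0.025, 0], 0],
    [255, [0.019, -0.025, 0], 0],
    [255, [0.019, -0.025, 0], 0],
    [255, [0.019, -0.025, 0], 0],
    [255, [0.019, -0.025, 0], 0],
    [255, [0, 0, 0], 0],
    [255, [0, 0, 0.04], 0],
    [255, [0, 0, 0.04], 0],
    [255, [0, 0, 0.04], 0],
    [255, [0, 0, 0.02], 0],
    [255, [0, 0, 0], 0],
    [255, [0, 0, 0], 0]
  ]
}}

```text
time: 33.25
eef_pos: [0.5542, 0.3233, 0.0426]
ee_rot: [0.0, 1.0, -0.0, -0.0]
force: [0.4, 1.0, -3.4]
grip_width: 0.0422
grip_force: 53.3
```

Emit:
{"method": "move_arm", "body": {
  "commands": [
    [255, [0.001, 0, 0.015], 0],
    [255, [0, 0, 0.0085], 0],
    [255, [0, 0, 0], 0],
    [255, [0, 0, 0.002], 0],
    [255, [0, 0, 0.0015], 0],
    [255, [0, 0, 0], 0],
    [255, [0, 0, 0], 0]
  ]
}}

```text
time: 33.95
eef_pos: [0.5556, 0.3237, 0.0168]
ee_rot: [0.0, 1.0, 0.0, 0.0]
force: [-4.4, -2.1, 4.0]
grip_width: 0.0424
grip_force: 54.5
```

Emit:
{"method": "move_arm", "body": {
  "commands": [
    [95, [0, 0, 0], 0],
    [95, [0, 0, 0], 0],
    [95, [0, 0, 0], 0],
    [95, [0, 0, -0.01], 0],
    [95, [0, 0, -0.04], 0],
    [95, [0, 0, -0.05], 0],
    [95, [0, 0, -0.05], 0],
    [0, [0, 0, -0.03], 0],
    [0, [-0.04, 0, 0], 0],
    [0, [-0.04, 0, 0], 0],
    [0, [-0.04, 0, 0], 0],
    [0, [-0.04, 0, 0], 0],
    [0, [0, 0, 0], 0],
    [0, [0, 0, 0], 0]
  ]
}}

```text
time: 35.35
eef_pos: [0.3952, 0.3239, 0.1963]
ee_rot: [-0.0, 1.0, 0.0, 0.001]
force: [0.9, 0.5, -1.1]
grip_width: 0.0858
grip_force: 0.0
```

```bash
python3 - <<'E'
from h import *
p,W=cloud("scene","pics/s9.png")
for n,g,zm in(("L",(.615,-.021),.045),("A",(.59,-.365),.045),("B",(.588,-.279),.045),("W2",(.567,.246),.025),("W5",(.556,.324),.025),("stL",(.711,.026),.045),("stS",(.679,-.285),.045)): print(n,top(W,g,.038,zm))
E
```

```text
L [0.6163, -0.0187, 0.0323, 0.1217, 788.0]
A [0.5924, -0.3653, 0.0264, 0.076, 327.0]
B [0.589, -0.2792, 0.027, 0.0761, 349.0]
W2 [0.5689, 0.2452, 0.0103, 0.0514, 110.0]
W5 [0.557, 0.3231, 0.0142, 0.0689, 212.0]
stL [0.7121, 0.026, 0.0318, 0.1218, 1127.0]
stS [0.6815, -0.2838, 0.0262, 0.0761, 446.0]
```

View pics/s9.png

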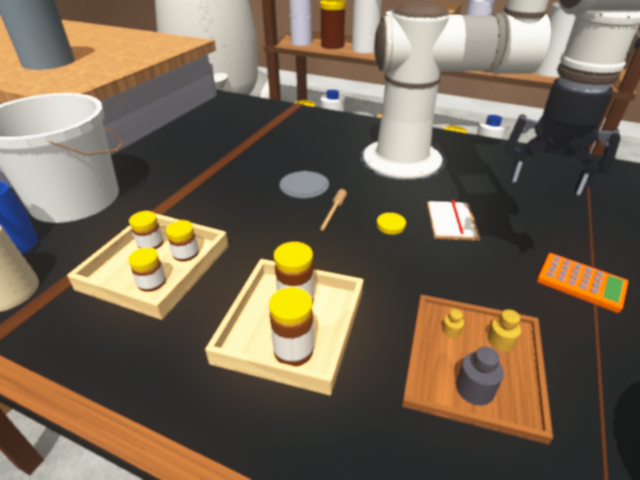

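The picture shows everything upright in its tray. The small jars are at (230, 147) and (240, 181), the large jar at (270, 294), and the weights at (322, 453) and (330, 506). The stock jars are where they started and the gripper is clear, so I'll hand in.

```bash
python3 -c "
from rig import r
print(r.finish_job())"
```

```text
the job is handed in; nothing more can be done
None
```

The large jar, both small jars and both brass weights are standing upright in their trays, the stock jars stayed where they were, and I handed the job in at about 35 s of the 128 s allowed; no verdict came back.

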